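Tip the grinding-ball bin over the edge stop

ROBOT

A 7-joint arm with a two-finger parallel gripper is mounted at the origin on the work surface. World frame = base frame: x ahead of the robot, y to its left, z up, the work surface at z = 0. Lengths are in m, angles in rad, forces in N, time in s.
With the tool pointing down it reaches from about 0.425 to 0.95 m from the base axis. Payload 16.7 kg.
Tool frame: the origin (TCP) lies at the very end of the fingers, on their centre line; the grasp point (between the pads) lies 19 mm behind it (bot.grip_depth is the distance from the TCP to the grasp point, in m); z points along the fingers, y is the line along which they close (so a half turn about z gives the same grasp; the last joint's range is limited). The gripper opens to 94 mm and grips with 3 to 60 N. Pads are 16 mm wide; open, the fingers measure 119 mm over their backs; the gripper's body (75 mm by 177 mm) begins 78 mm behind the grasp point.
Start: joints at [1.054, 0.426, 0.074, 1.606, -0.034, 1.111, -0.067], TCP at [0.243, -0.63, 0.205] pointing down, gripper open.
Joint ranges: [-2.85, 2.85], [-0.5, 2.14], [-1.23, 1.37], [0.21, 2.46], [-1.02, 4.16], [0.16, 2.05], [-2.73, 2.73]. Speed limits (rad/s): [1.89, 1.89, 2.39, 2.39, 3.01, 3.01, 3.01].

INTERFACE

Orientations are given as a unit quaternion [w, x, y, z].
In Python, from bench import sense, vision, bot gives the robot as it stands.
- The arm moves only by the shell command python3 -m crank 'ROWS'. ROWS is JSON, a list that holds one entry, the list of rows, each a list of 7 numbers: the turn, a rotation vector about the tool's x, y, z in degrees, then the shift along the tool's x, y, z in mm, then the closure, from 0 (fully open) to 1 (shut). In form: [[[ax, ay, az, dx, dy, dz, gripper], ...]]. A call has 1 to 20 rows; each row shifts and turns the commanded pose from where the row before left it, along the tool's axes as they then stand; what a row does not reach is not made up. A row lasts 1/10 s, in which the tool goes at most 50 mm and 8.59 degrees, less where a joint would pass 70% of its speed; a pose out of reach is approached as far as the arm can. A call with a gripper value outside its range is refused whole. The fingers move at their own pace and stop on an object; the grip force is fixed at half the most. Time passes only in rows, so rows that do not move let the fingers close. It gives the time, the measured TCP pose, the force, the opening and the grip force at its end, in the units of the state.
- sense(): the state, without advancing time (a new reading comes with each control period).
- vision.get_image(name): name is "scene" or "top" or "wrist"; returns the picture (384x512x3 uint8, blue, green, red); there is no depth.
- vision.get_calibration(name): a dict with "fx", "fy", "cx", "cy" (pixels), "view" (4x4, takes a point from world to camera coordinates); the wrist camera has in their place "hand_eye" (4x4, takes a point from camera to tool coordinates, whose origin is the TCP and whose axes are the flange's). Camera axes: x right, y down, z forward; pixel columns grow to the right and rows downward; lengths in m; the calibration is good to about 2 mm. A picture is of the moment at which its call begins: read the wrist's pose just before it. get_calibration takes no time and is no camera call.
- bot.hand_in(): hands the job in; it is judged then, once.
The state is a dict: "t": time; "qpos": joint angles; "dq": joint speeds; "tau": joint torques, N m; "position": TCP position; "tcp_rot": TCP orientation; "wrist_force": force on the tool from outside, world axes, zero at the start; "torque": the same for the moment, N m; "opening": finger opening in m; "grasp_force": force on a finger pad.
Only numpy, scipy, OpenCV 4.12 (cv2) and the standard library are available. Lean on these libraries where they do the work, as an engineer would, in place of code of your own. Each camera call takes 0.05 s, during which the arm holds its last target. There are 200 camera calls.

TASK

On the tipping stand, tip the tall square bin over the edge stop, away from the ledge, so that it falls onto its side across the stop and its grinding ball rolls out into the catch tray. Do not lift the bin off the stand, leave it lying there with the ball out of it, and leave the low bin standing where it is.

Things in the scene. Friction and masses are not known exactly. Their poses are not given: they have to be found in the camera images.
- stand: Fixed metal tipping stand, 440 mm wide (y). Origin: on the bench, mid-width, at the stop's ledge-side face; x runs from ledge over stop to tray. Ledge x -110 to 0, top 40 mm above the bench. Edge stop: dark bar, x 0 to 6, top 50 mm up. Tray x 6 to 270, floor sloping down from 19 to 6 mm, walls 40-45 mm high. Two bins and a glass beaker (95 mm tall) stand on the ledge, 135 mm apart, in any order.
- tall_bin_mid (a point): Centre of the tall open white bin: 70 mm deep (x), 90 wide (y), 140 tall (z, to the mouth), walls 5, 0.24 kg. Loose on the ledge, rim 180 mm above the bench, front face within 3 mm of the stop, axes as the stand's. 1 to 3 N near the rim of its ledge-side face tips it about the stop's top; past some 45 degrees it falls by itself and rests on stop and tray floor, mouth slightly down.
- ball_center (a point): Centre of the loose white ceramic grinding ball, 32 mm across, about 0.06 kg, lying inside the tall bin.
- low_bin_mid (a point): Centre (half-way up) of the low open-topped white plastic bin that must stay standing: 70 mm deep (x), 90 mm wide (y), 65 mm tall (z), with black rubber stoppers in it; loose on the ledge, its front face within 3 mm of the edge stop.
Not all that is in view belongs to the job. What is shaped like the part that bears ball_center but purple or turquoise is not meant.

How it is judged:
By the outcome, as a careful person would: the job done as asked, in the order asked, and still so for the second after the job is handed in, with the robot touching nothing.
It also fails if it takes over 35 s, if anything falls off the work surface, if the arm or the gripper's body presses on something with over 40 N, if the wrist force passes 120 N, or if a joint passes its speed limit or range.

## Working session

There is one attempt and no reset: what is moved stays moved. The work goes in short steps, Python scripts to look and compute and a shell command to move; the robot and the scene stay as the last step left them, time stands still between calls to the robot, and variables do not carry over. Pictures are saved under pics/ and viewed, at most 10 in all, crops included, and the job is handed in when it is done.

```bash
mkdir -p pics; python3 - <<'E'
from bench import sense, vision, bot
import cv2
s=sense();print(s['t'],s['position'],s['tcp_rot'],s['opening'])
for n in('scene','top'):
    cv2.imwrite(f'pics/{n}0.png',vision.get_image(n))
    print(vision.get_calibration(n))
E
```

```text
0.0 [ 0.24253325 -0.6294329   0.2047655 ] [-6.36811261e-04  9.83136068e-01  1.82874382e-01 -1.62128509e-04] 0.09430162674928723
{'fx': 442.2984710831528, 'fy': 442.2984710831528, 'cx': 257.84872678758745, 'cy': 187.90518633288826, 'view': array([[ 0.73635067,  0.67644909,  0.01429435, -0.41158329],
       [ 0.54326237, -0.57851283, -0.60843152, -0.19152261],
       [-0.40330348,  0.45578453, -0.79347764,  1.0514898 ],
       [ 0.        ,  0.        ,  0.        ,  1.        ]])}
{'fx': 424.5070087297307, 'fy': 424.5070087297307, 'cx': 253.26859619922232, 'cy': 195.72182801395164, 'view': array([[ 0.02825943, -0.99956306,  0.00866511,  0.0338344 ],
       [-0.99819407, -0.02867831, -0.05278394,  0.55043868],
       [ 0.05300938, -0.00715782, -0.99856836,  0.75314825],
       [ 0.        ,  0.        ,  0.        ,  1.        ]])}
```

View pics/scene0.png

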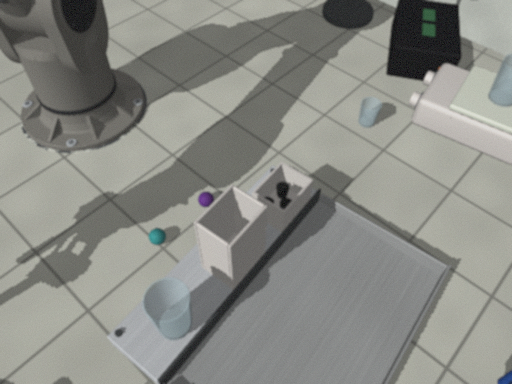

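View pics/top0.png

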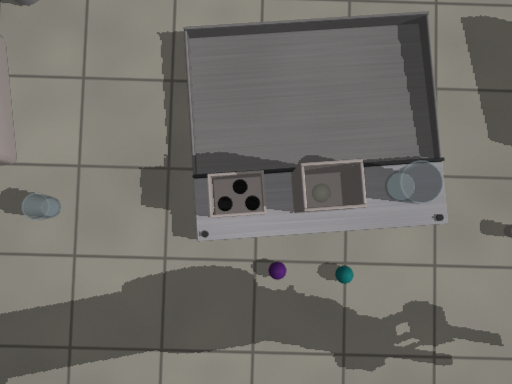

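Scene view: beaker, tall bin and low bin stand on the ledge, with the tray on the far side. Top view: the tall bin's rim corners are about (302,162), (363,160), (365,208), (303,211), and the ball is at (321,192) inside it. The low bin is at (237,194) with three stoppers. The stop line runs from (193,173) to (443,161). The purple and turquoise balls are decoys.

```bash
cat > h.py <<'E'
import numpy as np
from bench import vision
def px2w(n,u,v,z):
    c=vision.get_calibration(n);R=c['view'][:3,:3];t=c['view'][:3,3]
    d=R.T@[(u-c['cx'])/c['fx'],(v-c['cy'])/c['fy'],1];o=-R.T@t
    return o+d*(z-o[2])/d[2]
E
python3 - <<'E'
from h import *
from bench import sense
from scipy.spatial.transform import Rotation as Ro
np.set_printoptions(precision=4,suppress=True)
C=np.array([px2w('top',u,v,.18) for u,v in[(302,162),(363,160),(365,209),(303,211)]])
print(C,'sizes',[np.linalg.norm(C[i]-C[i-1]) for i in range(4)])
a,b=px2w('top',193,174,.05),px2w('top',443,162,.05)
w=b-a;print('stop',a,b,np.hypot(*w[:2]))
ex=np.array([-w[1],w[0],0]);ex/=np.linalg.norm(ex);m=C.mean(0)
print('ex',ex,np.degrees(np.arctan2(ex[1],ex[0])),'mid',m,'scene rim',[px2w('scene',u,v,.18) for u,v in[(235,187),(267,207),(196,223),(230,245)]])
back=m-ex*.035; app=back-ex*.040
print('back',back,'app',app,np.hypot(*app[:2]))
s=sense();q=s['tcp_rot'];R=Ro.from_quat([*q[1:],q[0]]);print(R.as_matrix())
print('ex in tool',R.inv().apply(ex),'shift mm',R.inv().apply(app-s['position'])*1e3)
E
```

```text
[[ 0.5905 -0.0174  0.18  ]
 [ 0.596  -0.1044  0.18  ]
 [ 0.5262 -0.1083  0.18  ]
 [ 0.5208 -0.0203  0.18  ]] sizes [np.float64(0.06978653249753161), np.float64(0.08720173187033468), np.float64(0.06992717501147341), np.float64(0.08808992836925121)]
stop [0.5819 0.1548 0.05  ] [ 0.6155 -0.2782  0.05  ] 0.4343745427029819
ex [0.997  0.0773 0.    ] 4.434755233129196 mid [ 0.5584 -0.0626  0.18  ] scene rim [array([ 0.5278, -0.0223,  0.18  ]), array([ 0.5893, -0.0165,  0.18  ]), array([ 0.5327, -0.1085,  0.18  ]), array([ 0.5948, -0.1008,  0.18  ])]
back [ 0.5235 -0.0653  0.18  ] app [ 0.4836 -0.0684  0.18  ] 0.4884133964856881
[[ 0.9331  0.3595 -0.0005]
 [ 0.3595 -0.9331  0.001 ]
 [-0.0001 -0.0011 -1.    ]]
ex in tool [ 0.9581  0.2863 -0.0004] shift mm [ 426.6815 -436.9248   25.3228]
```

```bash
python3 -m crank '[[[0,0,0,15,-15,0,1],[0,0,0,28,-28,0,1],[0,0,0,28,-28,0,1],[0,0,0,28,-29,0,1],[0,0,0,28,-29,0,1],[0,0,0,28,-29,0,1],[0,0,0,28,-29,0,1],[0,0,0,28,-29,0,1],[0,0,0,28,-29,0,1],[0,0,0,28,-29,0,1],[0,0,0,28,-29,0,1],[0,0,0,28,-29,0,1],[0,0,0,28,-29,0,1],[0,0,0,28,-29,0,1],[0,0,0,28,-28,0,1],[0,0,0,17,-18,0,1],[0,0,8.3,0,0,0,1],[0,0,8.3,0,0,0,1],[0,0,0,0,0,0,1]]]'
cat > t.py <<'E'
from h import *
from bench import sense
from scipy.spatial.transform import Rotation as Ro
np.set_printoptions(precision=4,suppress=True)
s=sense();q=s['tcp_rot'];R=Ro.from_quat([*q[1:],q[0]])
ex=np.array([.997,.0773,0]);mid=np.array([.5584,-.0626,.18])
d=R.inv().apply(mid-ex*.035+[0,0,-.015]-s['position'])*1e3
print(s['t'],s['position'],'ex',R.inv().apply(ex),'to back face, z .165:',d,s['wrist_force'],s['opening'])
E
python3 t.py
```

```text
t: 2.0
position: [0.4814, -0.0703, 0.2053]
tcp_rot: [-0.0, 0.999, 0.038, -0.0]
wrist_force: [0.2, 0.2, -0.3]
opening: 0.0004
grasp_force: 0.0
2.0 [ 0.4814 -0.0703  0.2053] ex [ 1.     -0.0019 -0.0005] to back face, z .165: [42.3667 -1.8385 40.259 ] [ 0.2089  0.2322 -0.3435] 0.0004196898824803371
```

```bash
python3 -m crank '[[[0,0,0,0,-2,20,1],[0,0,0,0,0,20,1],[0,0,0,10,0,0,1],[0,0,0,10,0,0,1],[0,0,0,5,0,0,1],[0,0,0,5,0,0,1],[0,0,0,5,0,0,1],[0,0,0,5,0,0,1],[0,0,0,5,0,0,1],[0,0,0,5,0,0,1],[0,0,0,5,0,0,1],[0,0,0,5,0,0,1],[0,0,0,5,0,0,1],[0,0,0,5,0,0,1],[0,0,0,5,0,0,1]]]'
python3 - <<'E'
from bench import vision
import cv2
cv2.imwrite('pics/scene1.png',vision.get_image('scene'))
E
```

```text
t: 3.5
position: [0.5566, -0.0626, 0.1655]
tcp_rot: [-0.0, 0.999, 0.039, 0.0]
wrist_force: [-1.3, -0.7, 1.9]
opening: 0.0003
grasp_force: 0.5
```

View pics/scene1.png

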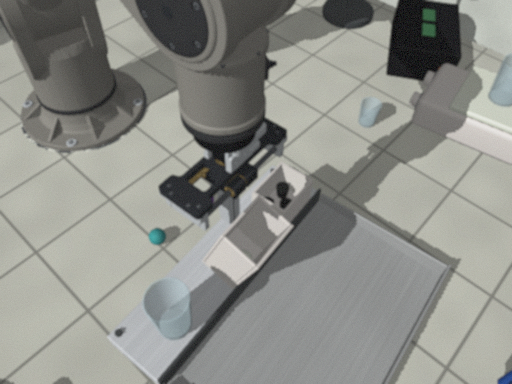

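The bin (mouth around (255,230)) is tipping cleanly about the stop and the low bin (285,190) is untouched, so I'll keep pushing.

```bash
python3 -m crank '[[[0,0,0,5,0,0,1],[0,0,0,5,0,0,1],[0,0,0,5,0,0,1],[0,0,0,5,0,0,1],[0,0,0,5,0,0,1],[0,0,0,5,0,0,1],[0,0,0,5,0,0,1],[0,0,0,5,0,0,1],[0,0,0,5,0,0,1],[0,0,0,5,0,0,1],[0,0,0,5,0,0,1],[0,0,0,0,0,0,1]]]'
python3 - <<'E'
from bench import vision
import cv2
cv2.imwrite('pics/scene2.png',vision.get_image('scene'))
E
```

```text
t: 4.75
position: [0.6116, -0.0583, 0.1654]
tcp_rot: [-0.0, 0.999, 0.039, 0.0]
wrist_force: [-0.2, 0.4, 1.0]
opening: 0.0006
grasp_force: 0.0
```

View pics/scene2.png

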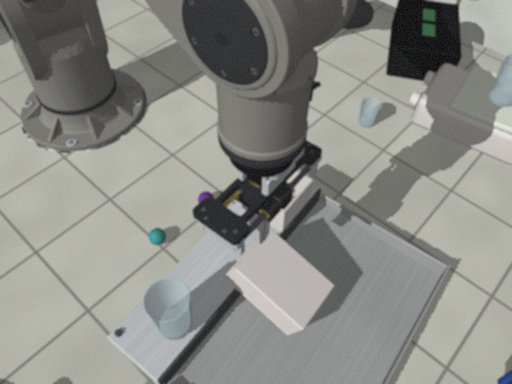

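The bin has gone over and lies on its side across the stop. I'll retreat and check the ball.

```bash
python3 -m crank '[[[0,0,0,0,0,-25,1],[0,0,0,-10,0,-30,1],[0,0,0,-35,0,0,1],[0,0,0,-40,0,0,1],[0,0,0,-40,15,0,1],[0,0,0,-20,40,0,1],[0,0,0,0,40,0,1],[0,0,0,0,40,0,1],[0,0,0,0,40,0,1],[0,0,0,0,40,0,1],[0,0,0,0,40,0,1],[0,0,0,0,40,0,1],[0,0,0,0,0,0,1]]]'
python3 - <<'E'
from bench import vision
import cv2,numpy as np
a=vision.get_image('scene');b=vision.get_image('top')
cv2.imwrite('pics/both3.png',cv2.resize(np.vstack([a[120:],b[:264]]),None,fx=1.1,fy=1.1))
E
```

```text
t: 6.1
position: [0.488, -0.3691, 0.22]
tcp_rot: [0.001, 0.999, 0.036, -0.0]
wrist_force: [-1.0, -0.0, 0.3]
opening: 0.0007
grasp_force: 0.0
```

View pics/both3.png

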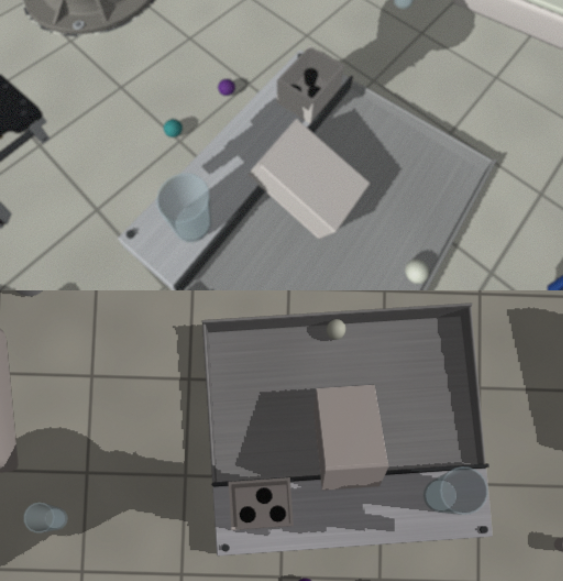

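The white ball is in the tray at the far wall (top half (416,271), bottom half (336,328)). The bin lies across the stop, and the low bin and beaker are standing. The gripper is clear.

```bash
python3 -m crank '[[[0,0,0,0,0,0,1],[0,0,0,0,0,0,1],[0,0,0,0,0,0,1],[0,0,0,0,0,0,1],[0,0,0,0,0,0,1]]]' && python3 -c "from bench import bot; print(bot.hand_in())"
```

```text
t: 6.7
position: [0.4895, -0.3635, 0.2206]
tcp_rot: [0.0, 0.999, 0.039, 0.0]
wrist_force: [0.3, -0.6, -0.4]
opening: 0.0003
grasp_force: 0.0
the job is handed in; nothing more can be done
None
```

The tall bin is tipped over the stop and lying on its side, its ball is out in the catch tray, the low bin and beaker are still standing, and the job was handed in at 6.7 s.

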